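Pin two flat plates in the assembly fixture and retain them

TASK

Build the stack on the two-pin assembly fixture: thread the brass spacer plate over both pins and lay it flat on the rail, then thread the steel clamp plate over the pins on top of it. Then turn the blue retaining bar by its red handle until it is fully home at its stop over the end of the stack. Leave the other things on the bench where they are.

Things in the scene. Friction and masses are not known exactly. Their poses are not given: they have to be found in the camera images.
- fixture: Fixed assembly fixture. Origin on the worktop, midway between its pins; z up, y along the rail. Grey foot, x -35 to 35, y -100 to 130, 10 mm high (bolts to 14). Aluminium rail 28 mm wide (x), 166 long, flat top at 40 mm height; plates overhang it 6 mm each side. Two steel pins at y = +55 and -55 mm, 10 mm diameter up to 66 mm height, then tapering to 4 mm at their tips, 74 mm high.
- spacer_mid (a point): Centre (half-way up) of the brass spacer plate: flat, 40 mm wide (x), 170 long (y), 10 thick (z), flat on the worktop. Two through holes, 13 mm diameter, on its centre line at y = +55 and -55 mm. Same either way round or up. About 0.13 to 0.35 kg. Seated on the rail: 45 mm above the worktop, over the fixture's origin.
- clamp_plate_mid (a point): Centre (half-way up) of the steel clamp plate: flat, 40 mm wide (x), 170 long (y), 12 thick (z), flat on the worktop. Black dot in the middle of one face. Two through holes, 13 mm diameter, on its centre line at y = +55 and -55 mm. Same either way round or up. About 0.13 to 0.35 kg. Seated on the spacer: 56 mm up, stack top at 62 mm.
- retainer (a joint): Angle (rad) of the blue bar about its upright post; grows clockwise from above. 0: bar along the fixture's x, plain end to +x, handle to -x, clear of the stack. 1.57, the stop: plain end to -y over the stack's end, handle to +y. Range -0.5 to 1.57; stays where left, 1 N at the handle moves it. Underside 64 mm above the worktop; 18 mm wide, 8 thick, plain end 37 mm from the axis.
- retainer_handle (a point): Middle of the red upright handle of the retaining bar: round, 12 to 14 mm in diameter, from 72 to 106 mm above the worktop (this point: 90 mm), 50 mm from the turning axis.
- retainer_pivot (a point): Point on the retaining bar's turning axis (its steel post, 18 mm diameter), at y = +105 mm of the fixture, 64 mm above the worktop.
- jar: White jar, 50 mm diameter, 62 mm high, origin under its base. Bystander.
- torch: Black pocket torch lying flat, 30 x 126 x 26 mm, origin underneath. Bystander.
- tweezers: Steel tweezers lying flat, 12 x 129 x 8 mm, origin underneath. Bystander.
- tape_roll: Blue tape roll lying flat, 85 mm diameter, 19 mm high, origin underneath. Bystander.
- gauge_block: Grey steel block, 50 x 75 x 25 mm, origin underneath. Bystander.

How it is judged:
By the outcome, as a careful person would: the job done as asked, in the order asked, and still so for the second after the job is handed in, with the robot touching nothing.
It also fails if it takes over 72 s, if anything falls off the work surface, if the arm or the gripper's body presses on something with over 40 N, if the wrist force passes 120 N, or if a joint passes its speed limit or range.

ROBOT

A 6-joint arm with a two-finger parallel gripper is mounted at the origin on a cart in front of the work surface, level with it; the furniture and walls round the work are solid. World frame = base frame: x ahead of the robot, y to its left, z up, the work surface at z = 0. Lengths are in m, angles in rad, forces in N, time in s.
With the tool pointing down it reaches from about 0.35 to 0.775 m from the base axis. Payload 7.3 kg.
Tool frame: the origin (TCP) lies on the centre line of the jaws, within the pads' length; the fingertips stand 19 mm ahead of it and the grasp point (between the pads) is the TCP (ctrl.tips_ahead is the distance from the TCP to the fingertips, in m); z points along the fingers, y is the direction in which the jaws open and shut (so a half turn about z gives the same grasp; the last joint's range is limited). The gripper opens to 92 mm and grips with 3 to 60 N. Pads are 19 mm wide; open, the fingers measure 130 mm over their backs; the gripper's body (75 mm by 190 mm) begins 47 mm behind the grasp point.
Start: joints at [-1.348, 0.342, 1.524, -0, 1.275, -0.146], TCP at [0.189, -0.49, 0.246] pointing down, gripper open.
Joint ranges: [-2.53, 2.53], [-0.77, 2.02], [0.04, 2.7], [-1, 4.14], [0.28, 2.66], [-3.11, 3.11]. Speed limits (rad/s): [2.57, 2.57, 3.14, 3.14, 3.14, 3.14].

INTERFACE

Orientations are given as a unit quaternion [x, y, z, w].
In Python, from plant import ctrl gives the robot as it stands.
- The arm moves only by the tool step_arm, never from a script. Its argument "plan" is text: rows parted by semicolons, each of 7 numbers parted by spaces: the opening, from 0 (shut) to 1 (fully open), then the shift along the tool's x, y, z in cm, then the turn, a rotation vector about the tool's x, y, z in degrees. A call has 1 to 5 rows; each row is the pose to reach, as a shift and turn from the pose commanded when the call began, along the tool's axes at that moment; what a row does not reach only later rows make up. A row lasts 1/10 s, in which the tool goes at most 50 mm and 8.59 degrees, less where a joint would pass 70% of its speed; a pose out of reach is approached as far as the arm can. A call with a gripper value outside its range is refused whole. The fingers move at their own pace and stop on an object; "squeeze" is the grip in N (left out, the last holds). Time passes only in rows, so rows that repeat a pose let the fingers close. It gives the time, the measured TCP pose, the force and the opening at its end, in the units of the state.
- ctrl.read_state(): the state, without advancing time (a new reading comes with each control period).
- ctrl.get_image(name): name is "side" or "top"; returns a dict with "image" (400x640x3 uint8, blue, green, red), "range_z" (400x640 float32, m along the optical axis (not along the pixel's ray), 0 where there is no reading), "K" (3x3 intrinsics, pixels), "R" (3x3) and "t" (3): a world point X has camera coordinates R X + t. Camera axes: x right, y down, z forward; pixel columns grow to the right and rows downward; lengths in m; the calibration is good to about 2 mm. A picture is of the moment at which its call begins.
- ctrl.job_done(): hands the job in, once; it reports no verdict.
The state is a dict: "time_s": time; "q": joint angles; "dq": joint speeds; "joint_efforts": joint torques, N m; "position": TCP position; "tool_rot": TCP orientation; "contact_force": force on the tool from outside, world axes, zero at the start; "ft_torque": the same for the moment, N m; "grip_width": opening from 0.0 (shut) to 1.0 (fully open).
Only numpy, scipy, OpenCV 4.12 (cv2) and the standard library are available. Lean on these libraries where they do the work, as an engineer would, in place of code of your own. Each camera call takes 0.05 s, during which the arm holds its last target. There are 200 camera calls.

## Working session

There is one attempt and no reset: what is moved stays moved. The work goes in short steps, Python scripts to look and compute and a tool call to move; the robot and the scene stay as the last step left them, time stands still between calls to the robot, and variables do not carry over. Pictures are saved under pics/ and viewed, about 8 in all and at most 12, crops included, and the job is handed in when it is done.

Besides the shell and the picture viewer there is one more tool, called after ">>>" as name(argument=value, ...), one argument or row to a line, values as JSON. step_arm: Moves the arm, as the interface text tells. Its arguments: {"type":"object","properties":{"plan":{"type":"string"},"squeeze":{"type":"number"}},"required":["plan"]}

```bash
mkdir -p pics; ls
python3 - <<'E'
from plant import ctrl
import cv2,numpy as np
for n in("side","top"):
    d=ctrl.get_image(n);cv2.imwrite(f"pics/{n}0.png",d["image"]);np.savez(f"{n}0.npz",**d)
    print(n,d["K"].tolist(),d["R"].round(4).tolist(),d["t"].round(4).tolist())
s=ctrl.read_state();print(s)
E
```

```text
pics
side [[382.8391984864172, 0.0, 319.30132114679844], [0.0, 382.8391984864172, 197.74680535654608], [0.0, 0.0, 1.0]] [[-0.8145, -0.5801, 0.0036], [-0.2595, 0.3588, -0.8966], [0.5189, -0.7313, -0.4428]] [0.4987, 0.2398, 0.8024]
top [[480.7408961621951, 0.0, 311.510591493663], [0.0, 480.7408961621951, 192.42081867339988], [0.0, 0.0, 1.0]] [[0.0211, -0.9998, -0.0013], [-0.9764, -0.0203, -0.2149], [0.2148, 0.0058, -0.9766]] [0.0088, 0.6345, 1.382]
{'time_s': 0.1, 'q': array([-1.34800028e+00,  3.42619658e-01,  1.52492300e+00,  1.89964183e-06,
        1.27540939e+00, -1.45977676e-01]), 'dq': array([-0.00011853, -0.00280317, -0.00263058,  0.00030457, -0.00071919,
       -0.00050733]), 'joint_efforts': array([ 1.58471372e-03, -4.32002735e+01, -2.44694638e+01,  7.19087804e-02,
        5.27082221e-02, -4.10052382e-05]), 'position': array([ 0.18920365, -0.48935512,  0.24513125]), 'tool_rot': array([ 9.83048674e-01,  1.83343510e-01, -2.51923714e-05, -6.79230739e-04]), 'contact_force': array([ 0.13732649, -0.62478184, -0.02585541]), 'ft_torque': array([ 0.05861676, -0.00280189, -0.03826947]), 'grip_width': 0.9984821149515231}
```

View pics/top0.png

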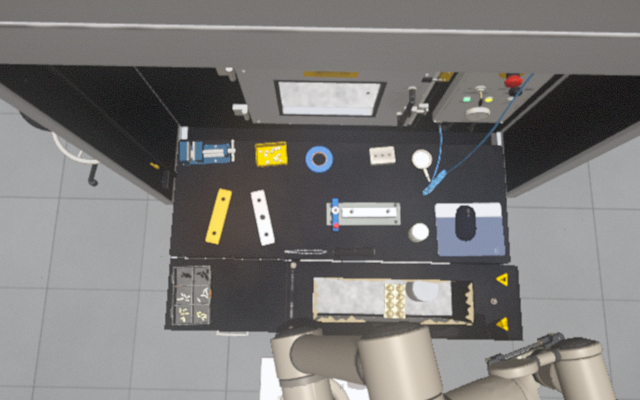

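View pics/side0.png

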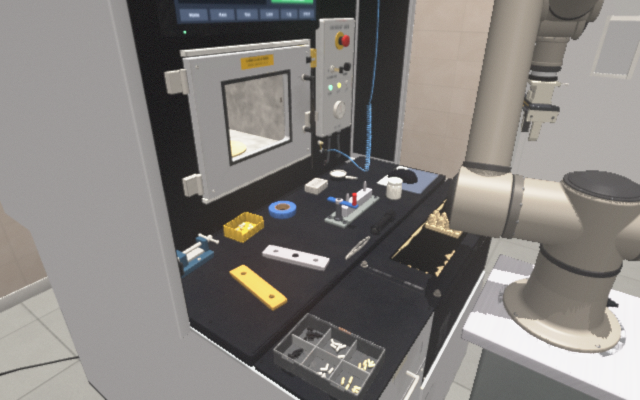

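The top view shows the brass plate at about (218,216), the steel plate at (262,217), the fixture at (327–400,213) and the handle at about (336,226). The side view agrees. Next I'll measure them.

```bash
cat > h.py <<'E'
import numpy as np,cv2
def cast(d,uv,z):
    uv=np.atleast_2d(np.asarray(uv,float));R,t=d["R"],d["t"]
    r=(np.c_[uv,np.ones(len(uv))]@np.linalg.inv(d["K"]).T)@R
    C=-R.T@t;return C+r*((z-C[2])/r[:,2])[:,None]
def proj(d,X):
    c=np.atleast_2d(X)@d["R"].T+d["t"];p=c@d["K"].T;return p[:,:2]/p[:,2:]
def hsv(d):return cv2.cvtColor(d["image"],cv2.COLOR_BGR2HSV)
def blobs(m,amin=20):
    n,l,s,c=cv2.connectedComponentsWithStats(m.astype(np.uint8))
    return [(s[i],c[i],l==i) for i in range(1,n) if s[i][4]>=amin]
def rect(d,mask,z):
    c=max(cv2.findContours(mask.astype(np.uint8),0,1)[0],key=cv2.contourArea)[:,0]
    P=cast(d,c,z)[:,:2];r=cv2.minAreaRect((P*1000).astype(np.float32));b=cv2.boxPoints(r)
    e=[b[1]-b[0],b[2]-b[1]];e=max(e,key=np.linalg.norm);
    return np.round(r[0],1),np.round(r[1],1),round(np.degrees(np.arctan2(e[1],e[0]))%180,1)
E
python3 - <<'E'
from h import *
for n,zz in(("top",1),("side",1)):
    d=dict(np.load(n+"0.npz"));H=hsv(d);h,s,v=[H[...,i].astype(int) for i in range(3)]
    yy,xx=np.mgrid[:400,:640]
    W=(xx>180)&(xx<430)&(yy>175)&(yy<310)
    for nm,m,z in(("brass",(h>15)&(h<35)&(s>120)&(v>90)&W,.01),("white",(s<40)&(v>150)&W,.012),("red",((h<8)|(h>172))&(s>120)&(v>60)&W,.09),("blue",(h>100)&(h<125)&(s>100)&(v>50)&W,.072),("grey",(s<60)&(v>75)&W,.01)):
        for st,c,mk in blobs(m,12):
            print(n,nm,st.tolist(),c.round(1),cast(d,c,z).round(4)[0],rect(d,mk,z),"rngz",np.median(d["range_z"][mk]).round(3))
d=dict(np.load("top0.npz"));cv2.imwrite("pics/c1.png",cv2.resize(d["image"][190:265,190:410],None,fx=3.6,fy=3.6,interpolation=cv2.INTER_CUBIC))
E
```

```text
top brass [205, 188, 27, 57, 811] [218.2 216.1] [0.5658 0.3112 0.01  ] (array([567.3, 310.9]), array([ 46.2, 174.7]), np.float32(168.6)) rngz 1.496
top white [426, 176, 4, 6, 13] [427.9 178.1] [ 0.7008 -0.3443  0.012 ] (array([ 700.3, -344.9]), array([18.4,  5.8]), np.float32(24.6)) rngz 1.523
top white [251, 190, 24, 56, 760] [262.3 217.3] [0.5644 0.1734 0.012 ] (array([565.9, 173.7]), array([173.5,  44.3]), np.float32(14.3)) rngz 1.493
top white [327, 203, 73, 22, 1460] [365.3 213.4] [ 0.5833 -0.1462  0.012 ] (array([ 583.1, -139.5]), array([ 66.2, 225.2]), np.float32(91.2)) rngz 1.49
top white [410, 223, 19, 19, 272] [419.  231.8] [ 0.5293 -0.3117  0.012 ] (array([ 530. , -310.8]), array([51.7, 59.4]), np.float32(117.3)) rngz 1.434
top white [285, 251, 9, 2, 16] [289.  251.5] [0.4604 0.0873 0.012 ] (array([460.4,  87.3]), array([ 3. , 24.5]), np.float32(91.2)) rngz 1.474
top white [300, 259, 41, 3, 46] [320.3 260.2] [ 0.4361 -0.0088  0.012 ] (array([436.6,  -7.9]), array([121.8,   3.9]), np.float32(89.4)) rngz 2.06
top white [343, 260, 87, 3, 108] [386.1 261.4] [ 0.4367 -0.209   0
[... 8899 characters left out ...]
28, 1042] [295.6 257.1] [0.56   0.1761 0.01  ] (array([563.9, 176.2]), array([179.3,  64.9]), np.float32(14.3)) rngz 0.961
side grey [360, 260, 9, 8, 49] [364.  263.9] [0.4064 0.101  0.01  ] (array([408.1, 100.3]), array([19.4, 28.7]), np.float32(130.4)) rngz 0.968
side grey [372, 269, 19, 8, 34] [380.4 271.8] [0.3594 0.1056 0.01  ] (array([357.3, 106.2]), array([ 8.3, 47. ]), np.float32(180.0)) rngz 0.947
side grey [181, 279, 6, 31, 107] [182.6 298.3] [0.6614 0.4368 0.01  ] (array([673.9, 425.4]), array([ 10. , 106.1]), np.float32(143.4)) rngz 0.748
side grey [404, 281, 20, 9, 55] [413.7 285.2] [0.2756 0.1056 0.01  ] (array([275.8, 106. ]), array([10.5, 44.6]), np.float32(179.9)) rngz 0.901
```

View pics/c1.png

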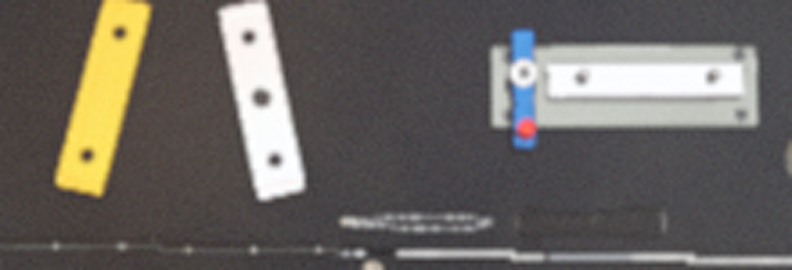

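The crop shows pins near full-image (351.7,211.4) and (388.1,211.1), the post at (335.3,210) and the handle at (336.4,225.5). Next step is to refine the fixture pose and set up the move calculator.

```bash
cat > mv.py <<'E'
# usage: mv.py x y z toolx_angle_deg : remaining delta in tool axes (cm, deg)
import sys,numpy as np
from plant import ctrl
from scipy.spatial.transform import Rotation as Ro
def delta(s,p,a):
    R0=Ro.from_quat(s["tool_rot"]);a=np.radians(a)
    Rt=Ro.from_matrix(np.array([[np.cos(a),np.sin(a),0],[np.sin(a),-np.cos(a),0],[0,0,-1]]))
    return R0.inv().apply(np.array(p)-s["position"])*100,np.degrees((R0.inv()*Rt).as_rotvec())
if __name__=="__main__":
    s=ctrl.read_state();v=list(map(float,sys.argv[1:5]))
    d,r=delta(s,v[:3],v[3]);X=Ro.from_quat(s["tool_rot"]).as_matrix()[:,0]
    print("shift cm",d.round(2),"turn",r.round(1),"pos",s["position"].round(4),"toolx",np.degrees(np.arctan2(X[1],X[0])).round(1),"F",s["contact_force"].round(1),"w",round(s["grip_width"],3),"t",round(s["time_s"],2),"q",s["q"].round(2))
E
python3 - <<'E'
from h import *
d=dict(np.load("top0.npz"));f=6
x0,y0,w,hh=318,196,92,36
g=cv2.cvtColor(d["image"],cv2.COLOR_BGR2GRAY)[y0:y0+hh,x0:x0+w]
G=cv2.resize(g,None,fx=f,fy=f,interpolation=cv2.INTER_CUBIC)
px=lambda P:(np.asarray(P,float)+.5)/f-.5+[x0,y0]
print("levels",g[:,60].tolist())
def edge(col,lo,hi,th,down):  # subpixel row crossing
    v=G[lo:hi,col].astype(float);i=np.where((v[:-1]<th)&(v[1:]>=th))[0] if not down else np.where((v[:-1]>=th)&(v[1:]<th))[0]
    return None if len(i)==0 else lo+(i[0] if not down else i[-1])
for nm,z,th in(("foot",.01,100),("rail",.04,215)):
    for down in(0,1):
        E=[(c,edge(c,0,hh*f,th,down)) for c in range(34*f,76*f,3)]
        E=np.array([e for e in E if e[1] is not None]);P=cast(d,px(E),z)
        k=np.polyfit(P[:,1],P[:,0],1);r=np.abs(P[:,0]-np.polyval(k,P[:,1]));k=np.polyfit(P[r<.003,1],P[r<.003,0],1)
        print(nm,down,"x at y=-.16:",np.polyval(k,-.16).round(4),"slope deg",np.degrees(np.arctan(k[0])).round(2),len(E))
# foot / rail ends in y
for nm,z,th,rows in(("foot",.01,100,(8,10,28,29)),("rail",.04,215,(14,16,17,18))):
    for r in rows:
        v=np.where(G[r*f]>th)[0];P=cast(d,px([[v[0],r*f],[v[-1],r*f]]),z);print(nm,r,P[:,:2].round(4).tolist())
for n,u,z in(("pinA",(351.7,211.4),.07),("pinB",(388.1,211.1),.07),("post",(335.3,210),.074),("handle top",(336.2,225.4),.106)):print(n,cast(d,u,z)[0].round(4))
E
python3 mv.py 0.45 -0.10 0.22 70
```

```text
levels [78, 79, 71, 79, 78, 80, 128, 181, 197, 197, 194, 212, 246, 254, 252, 253, 252, 253, 252, 246, 213, 161, 177, 195, 195, 196, 197, 193, 170, 108, 76, 72, 73, 81, 78, 78]
foot 0 x at y=-.16: 0.6224 slope deg -0.98 84
foot 1 x at y=-.16: 0.5472 slope deg -1.41 84
rail 0 x at y=-.16: 0.5986 slope deg -1.5 84
rail 1 x at y=-.16: 0.5712 slope deg -1.46 84
foot 8 [[0.6124, -0.0223], [0.6172, -0.2547]]
foot 10 [[0.606, -0.0219], [0.6108, -0.2557]]
foot 28 [[0.5492, -0.0238], [0.5541, -0.2556]]
foot 29 [[0.5461, -0.0249], [0.5509, -0.2535]]
rail 14 [[0.5882, -0.0402], [0.5923, -0.2362]]
rail 16 [[0.582, -0.0423], [0.5861, -0.2366]]
rail 17 [[0.579, -0.0449], [0.583, -0.2371]]
rail 18 [[0.5764, -0.0719], [0.5799, -0.2375]]
pinA [ 0.5784 -0.0993  0.07  ]
pinB [ 0.5816 -0.2081  0.07  ]
post [ 0.5809 -0.0501  0.074 ]
handle top [ 0.5298 -0.0517  0.106 ]
shift cm [ 38.36 -26.91   2.56] turn [ -0.1  -0.  -48.9] pos [ 0.1892 -0.4894  0.2451] toolx 21.1 F [ 0.1 -0.6 -0. ] w 0.998 t 0.1 q [-1.35  0.34  1.52  0.    1.28 -0.15]
```

>>> step_arm(
  plan="1 38 -27 2 0 0 -49;1 38 -27 2 0 0 -49;1 38 -27 2 0 0 -49;1 38 -27 2 0 0 -49;1 38 -27 2 0 0 -49",
  squeeze=30,
)

```text
time_s: 0.6
position: [0.3276, -0.2795, 0.2348]
tool_rot: [0.846, 0.533, 0.0, -0.0]
contact_force: [0.9, 0.2, -0.0]
grip_width: 1.003
```

```bash
python3 mv.py 0.48 -0.05 0.22 100
```

```text
shift cm [27.28  3.84  1.48] turn [ -0.   -0.  -35.6] pos [ 0.3276 -0.2795  0.2348] toolx 64.4 F [ 0.9  0.2 -0. ] w 1.003 t 0.6 q [-0.88  0.18  1.78  0.    1.18 -0.44]
```

>>> step_arm(
  plan="1 27.3 3.8 1.5 0 0 -36;1 27.3 3.8 1.5 0 0 -36;1 27.3 3.8 1.5 0 0 -36;1 27.3 3.8 1.5 0 0 -36;1 27.3 3.8 1.5 0 0 -36",
)

```text
time_s: 1.1
position: [0.4666, -0.072, 0.2212]
tool_rot: [0.64, 0.768, -0.0, -0.0]
contact_force: [1.0, -1.4, -0.0]
grip_width: 0.999
```

>>> step_arm(
  plan="1 34 14.7 4 0 0 -68;1 34 14.7 4 0 0 -68;1 34 14.7 4 0 0 -68;1 34 14.7 4 0 0 -68;1 34 14.7 4 0 0 -68",
)

```text
time_s: 1.6
position: [0.523, 0.1701, 0.194]
tool_rot: [0.314, 0.95, -0.0, -0.0]
contact_force: [0.9, 0.1, 1.1]
grip_width: 0.998
```

```bash
python3 mv.py 0.566 0.311 0.07 168.7
```

```text
shift cm [ 4.94 13.89 12.4 ] turn [ -0.   -0.  -25.3] pos [0.523  0.1701 0.194 ] toolx 143.4 F [0.9 0.1 1.1] w 0.998 t 1.6 q [ 0.18  0.43  1.53 -0.    1.18 -0.76]
```

>>> step_arm(
  plan="1 4.9 13.9 12 0 0 -25.3;1 4.9 13.9 12 0 0 -25.3;1 4.9 13.9 12 0 0 -25.3;1 4.9 13.9 12 0 0 -25.3;1 4.9 13.9 12 0 0 -25.3",
)

```text
time_s: 2.1
position: [0.565, 0.311, 0.069]
tool_rot: [0.1, 0.995, -0.001, -0.004]
contact_force: [-0.0, 0.3, -0.5]
grip_width: 1.0
```

```bash
python3 mv.py 0.566 0.311 0.021 168.7
```

```text
shift cm [-0.13  0.04  4.8 ] turn [-0.2 -0.4 -0.1] pos [0.565 0.311 0.069] toolx 168.6 F [-0.   0.3 -0.5] w 1.0 t 2.1 q [ 0.38  0.73  1.37  0.    1.05 -0.99]
```

>>> step_arm(
  plan="1 -0.1 0 3 0 0 0;1 -0.1 0 4.8 0 0 0;1 -0.1 0 4.8 0 0 0;0 -0.1 0 4.8 0 0 0;0 -0.1 0 4.8 0 0 0",
  squeeze=30,
)

```text
time_s: 2.6
position: [0.5694, 0.3082, 0.0283]
tool_rot: [0.102, 0.995, 0.001, 0.001]
contact_force: [-0.0, 0.3, 0.2]
grip_width: 0.873
```

>>> step_arm(
  plan="0 0 0 0 0 0 0;0 0 0 0 0 0 0;0 0 0 0 0 0 0;0 0 0 0 0 0 0;0 0 0 0 0 0 0",
)

```text
time_s: 3.1
position: [0.5684, 0.3083, 0.0266]
tool_rot: [0.101, 0.995, 0.0, 0.0]
contact_force: [0.8, 0.3, 0.2]
grip_width: 0.44
```

```bash
python3 mv.py 0.566 0.311 0.10 168.7
```

```text
shift cm [ 0.29  0.21 -7.34] turn [ 0.   0.  -0.3] pos [0.5684 0.3083 0.0266] toolx 168.4 F [0.8 0.3 0.2] w 0.44 t 3.1 q [ 0.38  0.78  1.4   0.    0.96 -0.99]
```

>>> step_arm(
  plan="0.7 0 0 0 0 0 0;0.7 0.3 0.2 0 0 0 0;0.7 0.3 0.2 0 0 0 0;0.7 0.3 0.2 0.5 0 0 0;0.7 0.3 0.2 0.5 0 0 0",
)

```text
time_s: 3.6
position: [0.5654, 0.3107, 0.0207]
tool_rot: [0.101, 0.995, -0.0, -0.001]
contact_force: [0.7, -0.5, 0.4]
grip_width: 0.702
```

>>> step_arm(
  plan="0.7 0 0 0 0 0 0;0 0 0 0 0 0 0;0 0 0 0 0 0 0;0 0 0 0 0 0 0;0 0 0 0 0 0 0",
)

```text
time_s: 4.1
position: [0.5659, 0.3106, 0.0216]
tool_rot: [0.101, 0.995, -0.0, -0.0]
contact_force: [-0.1, -1.2, 1.3]
grip_width: 0.433
```

>>> step_arm(
  plan="0 0 0 0 0 0 0;0 0 0 0 0 0 0;0 0 0 0 0 0 0;0 0 0 0 0 0 0",
)

```text
time_s: 4.5
position: [0.5659, 0.3106, 0.0216]
tool_rot: [0.101, 0.995, -0.0, -0.0]
contact_force: [-1.3, -2.5, 1.2]
grip_width: 0.427
```

```bash
python3 mv.py 0.566 0.311 0.10 168.7
```

```text
shift cm [-0.    0.03 -7.84] turn [-0.   0.  -0.3] pos [0.5659 0.3106 0.0216] toolx 168.4 F [-1.3 -2.5  1.2] w 0.427 t 4.5 q [ 0.38  0.79  1.4  -0.    0.95 -0.98]
```

>>> step_arm(
  plan="0 0 0 -4 0 0 0;0 0 0 -8 0 0 0;0 0 0 -12 0 0 0;0 0 0 -15 0 0 0;0 0 0 -15 0 0 0",
)

```text
time_s: 5.0
position: [0.568, 0.312, 0.1766]
tool_rot: [0.101, 0.995, 0.002, 0.004]
contact_force: [0.7, 0.7, -2.7]
grip_width: 0.427
```

```bash
python3 mv.py 0.583 -0.154 0.17 91.4
```

```text
shift cm [-10.85 -45.35   0.49] turn [ 0.6  0.2 77. ] pos [0.568  0.312  0.1766] toolx 168.4 F [ 0.7  0.7 -2.7] w 0.427 t 5.0 q [ 0.38  0.62  1.26  0.    1.25 -0.98]
```

>>> step_arm(
  plan="0 -10.9 -45.3 0.3 0 0 77;0 -10.9 -45.3 0.3 0 0 77;0 -10.9 -45.3 0.3 0 0 77;0 -10.9 -45.3 0.3 0 0 77;0 -10.9 -45.3 0.3 0 0 77",
)

```text
time_s: 5.5
position: [0.5731, 0.0594, 0.168]
tool_rot: [0.461, 0.887, -0.0, -0.001]
contact_force: [-0.1, 0.8, -2.2]
grip_width: 0.433
```

```bash
python3 mv.py 0.583 -0.154 0.17 91.4
```

```text
shift cm [-18.03 -11.45  -0.21] turn [-0.1 -0.1 33.7] pos [0.5731 0.0594 0.168 ] toolx 125.1 F [-0.1  0.8 -2.2] w 0.433 t 5.5 q [-0.03  0.51  1.49  0.    1.15 -0.64]
```

>>> step_arm(
  plan="0 -18 -11.5 -0.2 0 0 33.7;0 -18 -11.5 -0.2 0 0 33.7;0 -18 -11.5 -0.2 0 0 33.7;0 -18 -11.5 -0.2 0 0 33.7;0 -18 -11.5 -0.2 0 0 33.7",
)

```text
time_s: 6.0
position: [0.584, -0.1572, 0.1699]
tool_rot: [0.699, 0.715, -0.001, -0.0]
contact_force: [0.5, 0.9, -2.1]
grip_width: 0.433
```

>>> step_arm(
  plan="0 0 0 0 0 0 0;0 0 0 0 0 0 0;0 0 0 0 0 0 0",
)

```text
time_s: 6.3
position: [0.5845, -0.1505, 0.1713]
tool_rot: [0.696, 0.718, -0.0, -0.001]
contact_force: [0.5, -0.2, -1.3]
grip_width: 0.429
```

```bash
python3 mv.py 0.583 -0.154 0.115 91.4
```

```text
shift cm [-0.35 -0.16  5.63] turn [-0.1 -0.1  0.4] pos [ 0.5845 -0.1505  0.1713] toolx 91.8 F [ 0.5 -0.2 -1.3] w 0.429 t 6.3 q [-0.38  0.55  1.4   0.    1.19 -0.41]
```

>>> step_arm(
  plan="0 -0.3 -0.1 2.5 0 0 0;0 -0.3 -0.1 4.8 0 0 0;0 -0.3 -0.1 4.8 0 0 0;0 -0.3 -0.1 4.8 0 0 0;0 -0.3 -0.1 4.8 0 0 0",
)

```text
time_s: 6.8
position: [0.5847, -0.1549, 0.1254]
tool_rot: [0.696, 0.718, 0.0, 0.001]
contact_force: [0.4, -0.8, -1.0]
grip_width: 0.427
```

```bash
python3 - <<'E'
from plant import ctrl
from h import *
ims=[]
for n in("top","side"):
    d=ctrl.get_image(n);np.savez(f"{n}1.npz",**d)
    u=proj(d,[.583,-.154,.08])[0].astype(int)
    hx,hy=(60,36) if n=="top" else (45,36)
    hx=60;c=d["image"][u[1]-hy:u[1]+hy,u[0]-hx:u[0]+hx];print(n,u[0]-hx,u[1]-hy)
    ims.append(cv2.resize(c,None,fx=4,fy=4,interpolation=cv2.INTER_CUBIC))
cv2.imwrite("pics/c2.png",np.vstack(ims))
E
python3 mv.py 0.583 -0.154 0.115 91.4
```

```text
top 310 173
side 296 149
shift cm [ 0.14 -0.15  1.04] turn [0.1 0.1 0.3] pos [ 0.5846 -0.1553  0.1254] toolx 91.7 F [ 0.6 -0.5 -1.9] w 0.431 t 6.9 q [-0.39  0.6   1.46 -0.    1.09 -0.42]
```

View pics/c2.png

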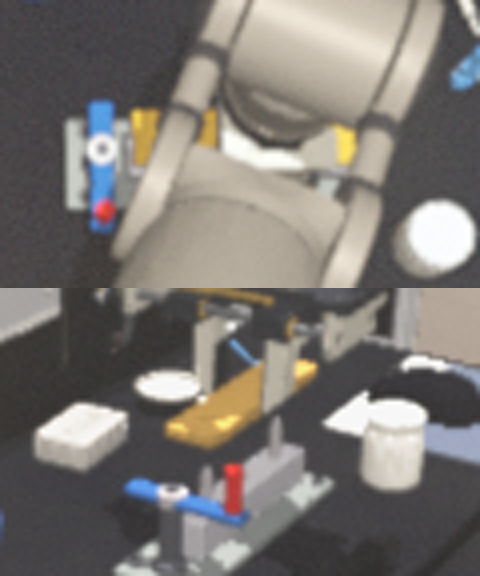

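The crop shows the brass plate held level above the fixture. In the side half the pin tips are near full-image (347.7,193.7) and (365.2,181.5), with the plate above them. I'll compare plate and pins in the same camera.

```bash
cat > plate.py <<'E'
from h import *
f=6
def sub(d,chan,x0,y0,w,hh):
    return cv2.resize(chan[y0:y0+hh,x0:x0+w],None,fx=f,fy=f,interpolation=cv2.INTER_CUBIC)
def pins(d,boxes,ch,z):
    out=[]
    for (x0,y0,x1,y1) in boxes:
        g=ch[y0:y1,x0:x1].astype(float);w=np.clip(np.percentile(g,80)-g-15,0,None)
        yy,xx=np.mgrid[y0:y1,x0:x1];out.append((np.sum(xx*w)/w.sum(),np.sum(yy*w)/w.sum()))
    out=np.array(out);return out,cast(d,out,z)
E
python3 - <<'E'
from plate import *
d=dict(np.load("top0.npz"));g=cv2.cvtColor(d["image"],cv2.COLOR_BGR2GRAY)
print(g[206:219,346:358]);print(g[206:219,382:394])
u,P=pins(d,[(348,208,357,215),(384,208,393,215)],g,.057);print(u.round(2),P.round(4),P.mean(0).round(4))
d=dict(np.load("top1.npz"));H=hsv(d);h,s,v=[H[...,i].astype(int) for i in range(3)]
m=((h>12)&(h<35)&(s>110)&(v>70));
S=sub(d,(s*(h<40)).astype(np.float32),330,190,90,40)
zt=.1254-.0216+.01
for st,c,mk in blobs(m[190:230,330:420],5):print(st,c)
px=lambda P:(np.asarray(P,float)+.5)/f-.5+[330,190]
th=110
for c in list(range(16*f,33*f,12))+list(range(62*f,70*f,8)):
    i=np.where(S[:,c]>th)[0]
    if len(i):
        a=cast(d,px([c,i[0]]),zt)[0];b=cast(d,px([c,i[-1]]),zt-.01)[0];print("col",c/f+330,"y",a[1].round(4),"xfar",a[0].round(4),"xnear",b[0].round(4))
for r in range(8*f,22*f,6):
    i=np.where(S[r]>th)[0]
    if len(i):print("row",190+r/f,cast(d,px([[i[0],r],[i[-1],r]]),zt)[:,:2].round(4).tolist())
E
```

```text
[[193 194 193 193 192 194 193 196 195 197 195 195]
 [203 203 205 205 205 205 203 205 209 210 209 210]
 [245 245 245 246 243 236 236 240 244 246 246 246]
 [253 253 254 251 239 221 222 232 249 253 253 253]
 [253 253 252 239 197 185 206 219 247 254 252 253]
 [252 253 248 218 156 141 175 217 247 253 253 252]
 [252 252 249 228 173 138 172 227 249 253 252 253]
 [252 252 253 244 217 199 217 244 252 253 253 253]
 [253 253 254 253 248 245 248 252 253 253 253 253]
 [250 247 247 247 247 247 247 248 247 247 247 246]
 [232 223 218 218 217 218 217 216 216 217 216 216]
 [178 169 166 166 168 166 164 166 166 165 167 165]
 [179 180 179 181 180 179 176 178 179 179 179 179]]
[[194 194 195 195 194 194 194 196 195 193 193 183]
 [212 211 212 211 213 212 212 213 213 212 213 211]
 [246 246 246 247 244 238 234 239 245 246 247 247]
 [253 253 254 252 238 213 208 223 245 253 253 253]
 [253 253 253 245 203 162 183 205 234 249 253 253]
 [253 253 253 243 179 128 154 197 234 249 253 252]
 [252 253 254 244 194 158 184 226 247 252 253 252]
 [253 252 253 250 231 219 229 247 253 253 253 253]
 [252 253 252 253 249 249 25
[... 747 characters left out ...]
 0.57
col 397.3333333333333 y -0.2271 xfar 0.5923 xnear 0.5705
col 398.6666666666667 y -0.2309 xfar 0.5905 xnear 0.579
row 200.0 [[0.605, -0.073], [0.605, -0.075]]
row 201.0 [[0.6019, -0.0682], [0.6032, -0.1298]]
row 202.0 [[0.5989, -0.0677], [0.6002, -0.1303]]
row 203.0 [[0.596, -0.0687], [0.5972, -0.1303]]
row 204.0 [[0.593, -0.0697], [0.5943, -0.1298]]
row 205.0 [[0.5901, -0.0702], [0.5933, -0.2237]]
row 206.0 [[0.5871, -0.0702], [0.5905, -0.2309]]
row 207.0 [[0.5842, -0.0707], [0.5875, -0.2313]]
row 208.0 [[0.5812, -0.0717], [0.5845, -0.2308]]
row 209.0 [[0.5783, -0.0722], [0.5816, -0.2312]]
row 210.0 [[0.5753, -0.0723], [0.5786, -0.2307]]
row 211.0 [[0.5724, -0.0718], [0.5757, -0.2302]]
```

Run:
```python
from plate import *
d=dict(np.load("side1.npz"));d0=dict(np.load("side0.npz"))
print("pin tips",cast(d,[[347.9,193.2],[365.4,181]],.074).round(4))
for O in([.584,-.154],[.582,-.154],[.584,-.152]):
    a=np.radians(91.6);y=np.array([np.cos(a),np.sin(a)])
    print(O,[proj(d,[*(np.array(O)+k*y),z])[0].round(2).tolist() for k in(.055,-.055) for z in(.074,.042)])
g=cv2.cvtColor(d["image"],cv2.COLOR_BGR2GRAY);print(g[190:208,341:356]);print(g[177:194,358:373])
H=hsv(d);m=(H[...,0]>12)&(H[...,0]<35)&(H[...,1]>110)&(H[...,2]>70);m[:,:300]=0;m[:150]=0;m[200:]=0;m[:,390:]=0
c=max(cv2.findContours(m.astype(np.uint8),0,1)[0],key=cv2.contourArea)[:,0]
print("extremes L,R,T,B",c[c[:,0].argmin()],c[c[:,0].argmax()],c[c[:,1].argmin()],c[c[:,1].argmax()])
T=np.array([.5846,-.1553]);a=np.radians(91.7);y=np.array([np.cos(a),np.sin(a)]);x=np.array([y[1],-y[0]])
for i in(-1,1):
  for j in(-1,1):print(i,j,[proj(d,[*(T+.02*i*x+.085*j*y),z])[0].round(1).tolist() for z in(.1138,.1038)])
```

```text
pin tips [[ 0.5801 -0.1018  0.074 ]
 [ 0.5822 -0.2119  0.074 ]]
[0.584, -0.154] [[346.74, 193.32], [346.36, 202.86], [364.03, 181.05], [363.49, 190.1]]
[0.582, -0.154] [[347.31, 193.49], [346.93, 203.04], [364.58, 181.2], [364.03, 190.25]]
[0.584, -0.152] [[346.38, 193.56], [346.01, 203.1], [363.72, 181.26], [363.18, 190.31]]
[[ 67  65  69  67  71  69  70  73  70  67  67  69  69  69  70]
 [ 68  68  68  68  67  71  69  66  68  71  67  72  68  69  69]
 [ 66  69  66  67  67  70  72  72  71  73  71  74  81  78  81]
 [ 71  67  69  69  69  81 104  99  73  68  77 101 120 112 111]
 [ 69  67  69  68  74 102 142 133  81  70  78 107 127 127 115]
 [ 67  69  69  69  81 118 154 144  88  69  75  93 116 115 106]
 [ 66  68  67  69  87 125 152 144  99  81  93  98  98  99 100]
 [ 80  68  69  70  87 124 150 144 111 125 149 121  97  98 102]
 [154 112  72  70  87 127 150 146 138 167 171 130 100  97 101]
 [234 219 109  71  93 138 152 152 155 180 173 130 100 100 103]
 [240 221 129  88  99 141 153 154 168 181 171 132 100  98 104]
 [195 176 145 134 137 146 147 157 171 179 171 130 102  96 102]
 [145 147 146 14
[... 943 characters left out ...]
  68  79 112 151 146 106  76  71  69  68  70  69]
 [ 68  67  71  72  80 115 149 149 121 102  87  84  77  74  74]
 [ 71  68  70  79  98 125 150 154 152 163 159 140 116 100  75]
 [ 71  73  90 127 154 145 154 157 170 184 182 175 166 151  91]
 [ 81 102 134 168 174 153 155 159 174 185 183 180 168 146  93]
 [122 173 177 184 183 170 167 169 182 187 179 165 154 138  92]
 [170 187 186 186 185 181 180 182 185 180 158 151 147 135  92]
 [184 186 187 186 185 185 185 180 172 156 145 144 144 134  84]]
extremes L,R,T,B [337 183] [360 180] [358 169] [347 188]
-1 -1 [[374.7, 167.7], [374.5, 170.6]]
-1 1 [[348.1, 186.0], [348.0, 189.2]]
1 -1 [[363.6, 165.2], [363.4, 168.0]]
1 1 [[336.2, 182.8], [336.1, 185.9]]
```

>>> step_arm(
  plan="0 0.15 -0.15 1 0 0 0;0 0.15 -0.15 2 0 0 0;0 0.15 -0.15 2.7 0 0 0;0 0.15 -0.15 2.7 0 0 0;0 0.15 -0.15 2.7 0 0 0",
)

```text
time_s: 7.4
position: [0.5822, -0.154, 0.0966]
tool_rot: [0.697, 0.717, -0.0, -0.0]
contact_force: [0.1, -0.3, -2.5]
grip_width: 0.428
```

```bash
python3 mv.py 0.583 -0.154 0.085 91.6
```

```text
shift cm [-0.    0.08  1.16] turn [-0.  -0.   0.1] pos [ 0.5822 -0.154   0.0966] toolx 91.7 F [ 0.1 -0.3 -2.5] w 0.428 t 7.4 q [-0.39  0.63  1.49 -0.    1.03 -0.42]
```

>>> step_arm(
  plan="0 0 0.05 0.4 0 0 0;0 0 0.05 0.7 0 0 0;0 0 0.05 1 0 0 0;0 0 0.05 1.3 0 0 0;0 0 0.05 1.3 0 0 0",
)

```text
time_s: 7.9
position: [0.5825, -0.1538, 0.0834]
tool_rot: [0.697, 0.718, -0.0, -0.0]
contact_force: [-0.4, 0.6, -2.4]
grip_width: 0.429
```

```bash
python3 mv.py 0.583 -0.154 0.062 91.6
```

```text
shift cm [-0.02  0.05  2.14] turn [-0.  -0.   0.1] pos [ 0.5825 -0.1538  0.0834] toolx 91.7 F [-0.4  0.6 -2.4] w 0.429 t 7.9 q [-0.39  0.64  1.5  -0.    1.   -0.41]
```

>>> step_arm(
  plan="0 0 0 0.5 0 0 0;0 0 0 1 0 0 0;0 0 0 1.5 0 0 0;0 0 0 1.9 0 0 0;0 0 0 1.9 0 0 0",
)

```text
time_s: 8.4
position: [0.5824, -0.1538, 0.0641]
tool_rot: [0.697, 0.718, -0.0, -0.001]
contact_force: [0.4, -0.7, -1.8]
grip_width: 0.427
```

```bash
python3 mv.py 0.583 -0.154 0.062 91.6
```

```text
shift cm [-0.02  0.06  0.21] turn [-0.1 -0.   0.1] pos [ 0.5824 -0.1538  0.0641] toolx 91.7 F [ 0.4 -0.7 -1.8] w 0.427 t 8.4 q [-0.39  0.67  1.51 -0.    0.96 -0.41]
```

>>> step_arm(
  plan="0 0 0 0.1 0 0 0;0 0 0 0.2 0 0 0;0 0 0 0.3 0 0 0;0 0 0 0.3 0 0 0",
)

```text
time_s: 8.8
position: [0.5827, -0.1539, 0.0619]
tool_rot: [0.697, 0.718, -0.0, 0.0]
contact_force: [0.3, -0.2, -1.6]
grip_width: 0.431
```

```bash
python3 mv.py 0.583 -0.154 0.062 91.6
```

```text
shift cm [-0.01  0.03 -0.01] turn [-0.   0.   0.1] pos [ 0.5827 -0.1539  0.0619] toolx 91.7 F [ 0.3 -0.2 -1.6] w 0.431 t 8.8 q [-0.39  0.67  1.52 -0.    0.95 -0.41]
```

>>> step_arm(
  plan="0 0 0 0.1 0 0 0;0.7 0 0 0.1 0 0 0;0.7 0 0 0.1 0 0 0;0.7 0 0 0.1 0 0 0;0.7 0 0 0.1 0 0 0",
)

```text
time_s: 9.3
position: [0.5828, -0.154, 0.061]
tool_rot: [0.697, 0.718, 0.0, 0.0]
contact_force: [-0.6, 0.1, -0.2]
grip_width: 0.69
```

>>> step_arm(
  plan="0.7 0 0 -2 0 0 0;0.7 0 0 -6 0 0 0;0.7 0 0 -11 0 0 0;0.7 0 0 -11 0 0 0",
)

```text
time_s: 9.7
position: [0.5862, -0.1552, 0.1783]
tool_rot: [0.696, 0.718, 0.003, 0.006]
contact_force: [0.8, -0.2, -0.0]
grip_width: 0.7
```

```bash
python3 mv.py 0.565 0.174 0.16 14.3
```

```text
shift cm [32.98 -1.16  1.64] turn [ 0.8 -0.2 77.4] pos [ 0.5862 -0.1552  0.1783] toolx 91.7 F [ 0.8 -0.2 -0. ] w 0.7 t 9.7 q [-0.39  0.54  1.4   0.    1.19 -0.41]
```

>>> step_arm(
  plan="1 33 -1.2 1 0 0 77.4;1 33 -1.2 1 0 0 77.4;1 33 -1.2 1 0 0 77.4;1 33 -1.2 1 0 0 77.4;1 33 -1.2 1 0 0 77.4",
)

```text
time_s: 10.2
position: [0.5672, 0.0827, 0.1635]
tool_rot: [0.903, 0.43, 0.0, 0.0]
contact_force: [1.0, 0.6, -0.1]
grip_width: 0.999
```

```bash
python3 mv.py 0.565 0.174 0.07 14.3
```

```text
shift cm [ 6.94 -5.93  9.35] turn [ 0.  -0.  36.6] pos [0.5672 0.0827 0.1635] toolx 50.9 F [ 1.   0.6 -0.1] w 0.999 t 10.2 q [ 0.01  0.5   1.51 -0.    1.13  0.69]
```

>>> step_arm(
  plan="1 6.9 -5.9 2 0 0 36.6;1 6.9 -5.9 3 0 0 36.6;1 6.9 -5.9 5 0 0 36.6;1 6.9 -5.9 7 0 0 36.6;1 6.9 -5.9 9.3 0 0 36.6",
)

```text
time_s: 10.7
position: [0.5648, 0.1724, 0.07]
tool_rot: [0.992, 0.126, 0.0, 0.0]
contact_force: [0.6, 0.3, -0.8]
grip_width: 0.996
```

>>> step_arm(
  plan="1 0 0 0 0 0 0;1 0 0 0 0 0 0;1 0 0 0 0 0 0",
)

```text
time_s: 11.0
position: [0.5656, 0.1717, 0.0721]
tool_rot: [0.992, 0.128, 0.001, -0.0]
contact_force: [0.5, 0.2, 0.1]
grip_width: 1.0
```

```bash
python3 mv.py 0.565 0.174 0.022 14.3
python3 - <<'E'
from plant import ctrl
from h import *
d=ctrl.get_image("side");np.savez("side2.npz",**d)
cv2.imwrite("pics/c3.png",cv2.resize(d["image"][165:285,230:400],None,fx=4,fy=4,interpolation=cv2.INTER_CUBIC))
E
```

```text
shift cm [-0.01 -0.24  5.01] turn [ 0.  -0.1  0.4] pos [0.5656 0.1717 0.0721] toolx 14.7 F [0.5 0.2 0.1] w 1.0 t 11.0 q [ 0.17  0.64  1.55 -0.    0.95  1.48]
```

View pics/c3.png

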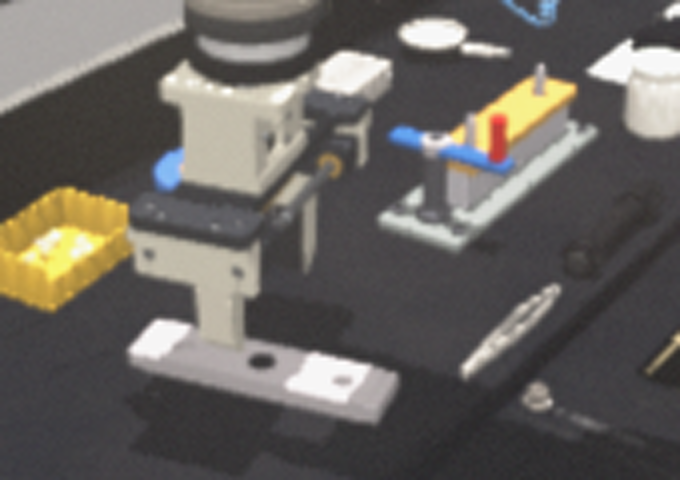

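The crop shows the brass lying flat on the rail over both pins (crop (470,130) and (540,75)) and the gripper straddling the steel plate. Next is the grasp.

>>> step_arm(
  plan="1 0 -0.2 2 0 0 0.4;1 0 -0.2 4 0 0 0.4;1 0 -0.2 5 0 0 0.4;1 0 -0.2 5 0 0 0.4;1 0 -0.2 5 0 0 0.4",
)

```text
time_s: 11.55
position: [0.5649, 0.1736, 0.0217]
tool_rot: [0.992, 0.124, 0.001, 0.0]
contact_force: [-0.0, 0.1, 0.2]
grip_width: 1.004
```

>>> step_arm(
  plan="1 0 0 0 0 0 0;1 0 0 0 0 0 0",
)

```text
time_s: 11.75
position: [0.5648, 0.1737, 0.0217]
tool_rot: [0.992, 0.124, 0.001, 0.0]
contact_force: [0.6, 1.0, -0.4]
grip_width: 1.002
```

```bash
python3 mv.py 0.565 0.174 0.022 14.3
```

```text
shift cm [ 0.03 -0.03 -0.03] turn [ 0.  -0.1 -0.1] pos [0.5648 0.1737 0.0217] toolx 14.2 F [ 0.6  1.  -0.4] w 1.002 t 11.75 q [ 0.17  0.71  1.58 -0.    0.85  1.49]
```

>>> step_arm(
  plan="0 0 0 0 0 0 0;0 0 0 0 0 0 0;0 0 0 0 0 0 0;0 0 0 0 0 0 0;0 0 0 0 0 0 0",
)

```text
time_s: 12.25
position: [0.5643, 0.1736, 0.0208]
tool_rot: [0.992, 0.124, -0.0, 0.0]
contact_force: [-0.5, -0.3, 0.2]
grip_width: 0.616
```

>>> step_arm(
  plan="0 0 0 0 0 0 0;0 0 0 0 0 0 0;0 0 0 0 0 0 0;0 0 0 0 0 0 0;0 0 0 0 0 0 0",
)

```text
time_s: 12.75
position: [0.5643, 0.1735, 0.0208]
tool_rot: [0.992, 0.124, -0.0, 0.0]
contact_force: [1.2, -0.6, -0.3]
grip_width: 0.432
```

>>> step_arm(
  plan="0 0 0 0 0 0 0;0 0 0 -4 0 0 0;0 0 0 -8 0 0 0;0 0 0 -12 0 0 0;0 0 0 -15 0 0 0",
)

```text
time_s: 13.25
position: [0.5645, 0.1739, 0.1731]
tool_rot: [0.992, 0.124, 0.001, -0.0]
contact_force: [0.7, -0.5, -2.3]
grip_width: 0.431
```

```bash
python3 mv.py 0.583 -0.154 0.17 91.7
```

```text
shift cm [-6.27 32.24  0.3 ] turn [  0.1  -0.1 -77.5] pos [0.5645 0.1739 0.1731] toolx 14.2 F [ 0.7 -0.5 -2.3] w 0.431 t 13.25 q [0.17 0.52 1.44 0.   1.17 1.49]
```

>>> step_arm(
  plan="0 -6.3 32.2 0.3 0 0 -77.5;0 -6.3 32.2 0.3 0 0 -77.5;0 -6.3 32.2 0.3 0 0 -77.5;0 -6.3 32.2 0.3 0 0 -77.5;0 -6.3 32.2 0.3 0 0 -77.5",
)

```text
time_s: 13.75
position: [0.5771, -0.0601, 0.1684]
tool_rot: [0.889, 0.458, -0.0, -0.0]
contact_force: [-0.2, 0.3, -1.4]
grip_width: 0.433
```

```bash
python3 mv.py 0.583 -0.154 0.17 91.7
```

```text
shift cm [-7.31  5.93 -0.16] turn [ -0.   -0.  -37.1] pos [ 0.5771 -0.0601  0.1684] toolx 54.6 F [-0.2  0.3 -1.4] w 0.433 t 13.75 q [-0.24  0.51  1.48  0.    1.15  0.38]
```

>>> step_arm(
  plan="0 -7.3 5.9 -0.2 0 0 -37.1;0 -7.3 5.9 -0.2 0 0 -37.1;0 -7.3 5.9 -0.2 0 0 -37.1;0 -7.3 5.9 -0.2 0 0 -37.1;0 -7.3 5.9 -0.2 0 0 -37.1",
)

```text
time_s: 14.25
position: [0.5823, -0.1527, 0.1701]
tool_rot: [0.698, 0.716, -0.0, -0.001]
contact_force: [0.4, 0.6, -2.8]
grip_width: 0.432
```

>>> step_arm(
  plan="0 0 0 0 0 0 0;0 0 0 0 0 0 0;0 0 0 0 0 0 0;0 0 0 0 0 0 0",
)

```text
time_s: 14.65
position: [0.5827, -0.1521, 0.1707]
tool_rot: [0.699, 0.715, -0.0, -0.0]
contact_force: [-0.4, -0.2, -1.6]
grip_width: 0.432
```

```bash
python3 mv.py 0.583 -0.154 0.096 91.7
```

```text
shift cm [-0.19  0.03  7.47] turn [-0.  -0.  -0.4] pos [ 0.5827 -0.1521  0.1707] toolx 91.3 F [-0.4 -0.2 -1.6] w 0.432 t 14.65 q [-0.38  0.55  1.41 -0.    1.19 -0.4 ]
```

>>> step_arm(
  plan="0 -0.2 0 3 0 0 -0.4;0 -0.2 0 5 0 0 -0.4;0 -0.2 0 7 0 0 -0.4;0 -0.2 0 7.4 0 0 -0.4;0 -0.2 0 7.4 0 0 -0.4",
)

```text
time_s: 15.15
position: [0.5826, -0.1541, 0.0963]
tool_rot: [0.696, 0.718, -0.0, -0.001]
contact_force: [0.7, -0.0, -2.3]
grip_width: 0.433
```

>>> step_arm(
  plan="0 0 0 0 0 0 0;0 0 0 0 0 0 0",
)

```text
time_s: 15.35
position: [0.5835, -0.1546, 0.098]
tool_rot: [0.696, 0.718, 0.0, 0.001]
contact_force: [-0.2, -0.8, -2.1]
grip_width: 0.429
```

```bash
python3 mv.py 0.583 -0.1543 0.083 91.7
```

```text
shift cm [ 0.03 -0.05  1.5 ] turn [0.1 0.1 0. ] pos [ 0.5835 -0.1546  0.098 ] toolx 91.7 F [-0.2 -0.8 -2.1] w 0.429 t 15.35 q [-0.39  0.63  1.49 -0.    1.03 -0.42]
```

>>> step_arm(
  plan="0 0 -0.05 0.4 0 0 0;0 0 -0.05 0.8 0 0 0;0 0 -0.05 1.2 0 0 0;0 0 -0.05 1.5 0 0 0;0 0 -0.05 1.5 0 0 0",
)

```text
time_s: 15.85
position: [0.583, -0.1552, 0.0817]
tool_rot: [0.697, 0.717, 0.0, 0.001]
contact_force: [3.3, -4.7, -2.9]
grip_width: 0.432
```

```bash
python3 mv.py 0.583 -0.1543 0.071 91.7
```

```text
shift cm [0.09 0.   1.06] turn [ 0.1  0.1 -0. ] pos [ 0.583  -0.1552  0.0817] toolx 91.7 F [ 3.3 -4.7 -2.9] w 0.432 t 15.85 q [-0.39  0.65  1.5  -0.    0.99 -0.42]
```

>>> step_arm(
  plan="0 -0.08 0.06 0 0 0 0;0 -0.08 0.06 0.3 0 0 0;0 -0.08 0.06 0.6 0 0 0;0 -0.08 0.06 0.8 0 0 0;0 -0.08 0.06 0.8 0 0 0",
)

```text
time_s: 16.35
position: [0.5831, -0.1553, 0.0735]
tool_rot: [0.696, 0.718, 0.0, 0.0]
contact_force: [2.2, -3.4, -1.3]
grip_width: 0.43
```

```bash
python3 mv.py 0.583 -0.1543 0.071 91.7
```

```text
shift cm [ 0.1  -0.    0.25] turn [0. 0. 0.] pos [ 0.5831 -0.1553  0.0735] toolx 91.7 F [ 2.2 -3.4 -1.3] w 0.43 t 16.35 q [-0.39  0.66  1.51 -0.    0.98 -0.42]
```

>>> step_arm(
  plan="0 -0.05 0.03 0.1 0 0 0;0 -0.05 0.03 0.2 0 0 0;0 -0.05 0.03 0.3 0 0 0;0 -0.05 0.03 0.3 0 0 0",
)

```text
time_s: 16.75
position: [0.583, -0.1554, 0.0708]
tool_rot: [0.696, 0.718, -0.0, -0.0]
contact_force: [-0.3, -0.9, 1.1]
grip_width: 0.433
```

```bash
python3 mv.py 0.583 -0.1543 0.071 91.7
```

```text
shift cm [ 0.11  0.   -0.02] turn [-0. -0.  0.] pos [ 0.583  -0.1554  0.0708] toolx 91.7 F [-0.3 -0.9  1.1] w 0.433 t 16.75 q [-0.39  0.66  1.51 -0.    0.97 -0.42]
```

>>> step_arm(
  plan="0.7 0 0 0 0 0 0;0.7 0 0 0 0 0 0;0.7 0 0 0 0 0 0;0.7 0 0 0 0 0 0;0.7 0 0 -1 0 0 0",
)

```text
time_s: 17.25
position: [0.5823, -0.1552, 0.0797]
tool_rot: [0.696, 0.718, -0.001, -0.001]
contact_force: [-0.2, -1.1, -0.1]
grip_width: 0.7
```

>>> step_arm(
  plan="0.7 0 0 -3 0 0 0;0.7 0 0 -7 0 0 0;0.7 0 0 -10 0 0 0;0.5 0 0 -10 0 0 0;0.5 0 0 -10 0 0 0",
)

```text
time_s: 17.75
position: [0.5834, -0.1556, 0.1817]
tool_rot: [0.696, 0.718, 0.0, 0.001]
contact_force: [-1.2, 0.7, -0.0]
grip_width: 0.572
```

```bash
python3 mv.py 0.530 -0.051 0.17 91.7
```

```text
shift cm [10.62 -5.02  1.16] turn [0.1 0.  0. ] pos [ 0.5834 -0.1556  0.1817] toolx 91.7 F [-1.2  0.7 -0. ] w 0.572 t 17.75 q [-0.39  0.54  1.39 -0.    1.21 -0.42]
```

>>> step_arm(
  plan="0.5 5 -2.5 0.5 0 0 0;0.5 10.6 -5 1 0 0 0;0.5 10.6 -5 1 0 0 0;0.5 10.6 -5 1 0 0 0;0.5 10.6 -5 1 0 0 0",
)

```text
time_s: 18.25
position: [0.5305, -0.0515, 0.1704]
tool_rot: [0.696, 0.718, -0.0, 0.0]
contact_force: [1.0, -0.9, -0.2]
grip_width: 0.503
```

```bash
python3 mv.py 0.530 -0.051 0.101 91.7;python3 - <<'E'
from plant import ctrl
from h import *
d=ctrl.get_image("side");np.savez("side3.npz",**d)
cv2.imwrite("pics/c4.png",cv2.resize(d["image"][150:250,290:430],None,fx=5,fy=5,interpolation=cv2.INTER_CUBIC))
H=hsv(d);m=((H[...,0]<8)|(H[...,0]>172))&(H[...,1]>120)&(H[...,2]>60);m[:180]=0;m[230:]=0
for st,c,mk in blobs(m,8):print(st,c,cast(d,c,.09))
E
```

```text
shift cm [ 0.05 -0.04  6.94] turn [-0.   0.   0.1] pos [ 0.5305 -0.0515  0.1704] toolx 91.8 F [ 1.  -0.9 -0.2] w 0.503 t 18.25 q [-0.24  0.43  1.61 -0.    1.1  -0.27]
[352 194   5  11  41] [354.09756098 199.31707317] [[ 0.52807846 -0.04925374  0.09      ]]
```

View pics/c4.png

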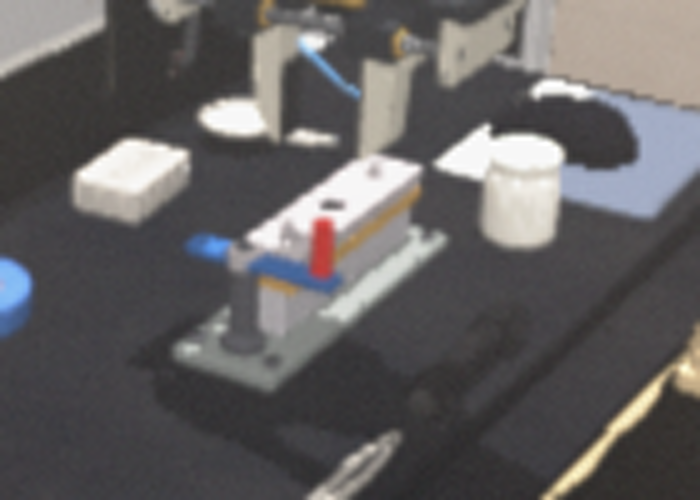

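The crop shows both plates seated, with the handle at crop (322,248) still in its start position. I'll descend over the handle.

>>> step_arm(
  plan="0.5 0 0 3 0 0 0;0.5 0 0 5 0 0 0;0.4 0 0 6.8 0 0 0;0.4 0 0 6.8 0 0 0;0.2 0 0 6.8 0 0 0",
  squeeze=8,
)

```text
time_s: 18.8
position: [0.5306, -0.0522, 0.1027]
tool_rot: [0.697, 0.717, -0.0, -0.0]
contact_force: [0.5, -0.5, 0.4]
grip_width: 0.354
```

>>> step_arm(
  plan="0 0 0 0 0 0 0;0 0 0 0 0 0 0;0 0 0 0 0 0 0;0 0 0 0 0 0 0;0 0 0 0 0 0 0",
)

```text
time_s: 19.3
position: [0.5308, -0.0514, 0.1035]
tool_rot: [0.696, 0.718, 0.0, 0.001]
contact_force: [1.5, -0.8, 3.8]
grip_width: 0.139
```

```bash
python3 mv.py 0.530 -0.051 0.102 91.7
```

```text
shift cm [ 0.04 -0.08  0.15] turn [0.1 0.1 0. ] pos [ 0.5308 -0.0514  0.1035] toolx 91.7 F [ 1.5 -0.8  3.8] w 0.139 t 19.3 q [-0.24  0.51  1.69 -0.    0.94 -0.27]
```

>>> step_arm(
  plan="0 0.8 0.06 0 0 0 0;0 1.55 0.24 0 0 0 0;0 2.27 0.54 0 0 0 0;0 2.94 0.95 0 0 0 0;0 3.54 1.46 0 0 0 0",
)

```text
time_s: 19.8
position: [0.5422, -0.014, 0.1028]
tool_rot: [0.696, 0.718, -0.001, -0.001]
contact_force: [-4.8, 0.5, 7.5]
grip_width: 0.14
```

```bash
python3 mv.py 0.5784 0.0005 0.102 91.7
```

```text
shift cm [1.34 3.66 0.07] turn [-0.2 -0.   0. ] pos [ 0.5422 -0.014   0.1028] toolx 91.7 F [-4.8  0.5  7.5] w 0.14 t 19.8 q [-0.17  0.53  1.66  0.    0.96 -0.2 ]
```

>>> step_arm(
  plan="0 0.5 0.6 0 0 0 0;0 0.9 1.27 0 0 0 0;0 1.2 2 0 0 0 0;0 1.4 2.75 0 0 0 0;0 1.45 3.55 0 0 0 0",
)

```text
time_s: 20.3
position: [0.5769, 0.0022, 0.1018]
tool_rot: [0.696, 0.718, -0.001, -0.002]
contact_force: [-3.9, 1.0, 0.6]
grip_width: 0.14
```

```bash
python3 mv.py 0.5784 0.0005 0.102 91.7
```

```text
shift cm [-0.17  0.14 -0.02] turn [-0.3 -0.1  0.1] pos [0.5769 0.0022 0.1018] toolx 91.8 F [-3.9  1.   0.6] w 0.14 t 20.3 q [-0.13  0.58  1.56  0.    1.   -0.16]
```

Next I push on to the stop, small steps with a force check.

>>> step_arm(
  plan="0 0 0.15 0 0 0 0;0 0 0.3 0 0 0 0;0 0 0.4 0 0 0 0;0 0 0.4 0 0 0 0;0 0 0.4 0 0 0 0",
)

```text
time_s: 20.8
position: [0.5798, 0.0019, 0.1018]
tool_rot: [0.696, 0.718, -0.002, -0.003]
contact_force: [-7.9, 6.0, 2.3]
grip_width: 0.141
```

```bash
python3 mv.py 0.5784 0.0005 0.102 91.7
```

```text
shift cm [-0.13 -0.15 -0.02] turn [-0.4 -0.1  0. ] pos [0.5798 0.0019 0.1018] toolx 91.7 F [-7.9  6.   2.3] w 0.141 t 20.8 q [-0.13  0.59  1.55  0.    1.01 -0.16]
```

>>> step_arm(
  plan="0 -0.1 0.15 0 0 0 0;0 -0.1 0.3 0 0 0 0;0 -0.1 0.3 0 0 0 0;0 -0.1 0.3 0 0 0 0",
)

```text
time_s: 21.2
position: [0.5805, 0.0017, 0.1015]
tool_rot: [0.696, 0.718, -0.003, -0.006]
contact_force: [-16.4, 7.7, 7.8]
grip_width: 0.151
```

```bash
python3 mv.py 0.5784 0.0005 0.102 91.7
```

```text
shift cm [-0.11 -0.21 -0.05] turn [-0.7 -0.2  0. ] pos [0.5805 0.0017 0.1015] toolx 91.7 F [-16.4   7.7   7.8] w 0.151 t 21.2 q [-0.13  0.59  1.54  0.    1.02 -0.16]
```

>>> step_arm(
  plan="0.35 0 -0.2 0 0 0 0;0.35 0 -0.3 0 0 0 0;0.35 0 -0.3 0 0 0 0;0.35 0 -0.3 0 0 0 0",
)

```text
time_s: 21.6
position: [0.5831, -0.001, 0.1028]
tool_rot: [0.697, 0.718, 0.0, 0.001]
contact_force: [-0.2, -0.3, -0.4]
grip_width: 0.35
```

>>> step_arm(
  plan="0.35 0 0 -2 0 0 0;0.35 0 0 -5 0 0 0;0.35 0 0 -9 0 0 0;0.35 0 0 -12 0 0 0;0.35 0 0 -12 0 0 0",
)

```text
time_s: 22.1
position: [0.5851, -0.0011, 0.2277]
tool_rot: [0.697, 0.718, 0.003, 0.004]
contact_force: [1.0, 0.8, 0.9]
grip_width: 0.349
```

>>> step_arm(
  plan="0.35 5 -4 0 0 0 0;0.35 10 -8 0 0 0 0;0.35 15 -12 0 0 0 0;0.35 18 -14 0 0 0 0;0.35 18 -14 0 0 0 0",
)

```text
time_s: 22.6
position: [0.4348, 0.177, 0.2221]
tool_rot: [0.696, 0.718, -0.0, -0.001]
contact_force: [-0.1, 0.8, -0.0]
grip_width: 0.349
```

Run:
```python
from plant import ctrl
from h import *
s=ctrl.read_state();print(s["position"],s["contact_force"],s["time_s"])
ims=[]
for n,zz in(("top",(.07,.106)),("side",(.07,.09))):
    d=ctrl.get_image(n);np.savez(n+"4.npz",**d)
    H=hsv(d);h,sa,v=[H[...,i].astype(int) for i in range(3)];u=proj(d,[.58,-.1,.05])[0].astype(int)
    W=np.zeros((400,640),bool);W[u[1]-40:u[1]+40,u[0]-60:u[0]+60]=1
    for nm,m,z in(("red",((h<8)|(h>172))&(sa>120)&(v>60)&W,zz[1]),("blue",(h>100)&(h<125)&(sa>100)&(v>50)&W,.072)):
        for st,c,mk in blobs(m,8):print(n,nm,st,c.round(1),cast(d,c,z)[0].round(4))
    ims.append(cv2.resize(d["image"][u[1]-36:u[1]+36,u[0]-60:u[0]+60],None,fx=4,fy=4,interpolation=cv2.INTER_CUBIC))
cv2.imwrite("pics/c5.png",np.vstack(ims))
```

```text
[0.43475741 0.17695628 0.22207592] [-0.11222832  0.84646061 -0.02871876] 22.6
top red [316 205   5   6  21] [318.2 207.5] [0.5813 0.0013 0.106 ]
top blue [315 172   9   1   9] [319. 172.] [6.976e-01 6.000e-04 7.200e-02]
top blue [319 207  13   7  67] [325.4 210.5] [ 0.5791 -0.0207  0.072 ]
top blue [314 208   4   6  13] [315.4 211.2] [0.5765 0.0093 0.072 ]
top blue [339 208   8   6  34] [342.7 210.3] [ 0.5807 -0.0724  0.072 ]
side red [327 202   4   5  15] [328.8 204.2] [0.5687 0.017  0.09  ]
side blue [341 196   4   4  11] [342.8 197.5] [ 0.5791 -0.072   0.072 ]
side blue [287 201  10  17 109] [291.1 209.3] [0.6553 0.0742 0.072 ]
side blue [325 201  15  10  61] [332.4 205.8] [ 0.5746 -0.0101  0.072 ]
```

View pics/c5.png

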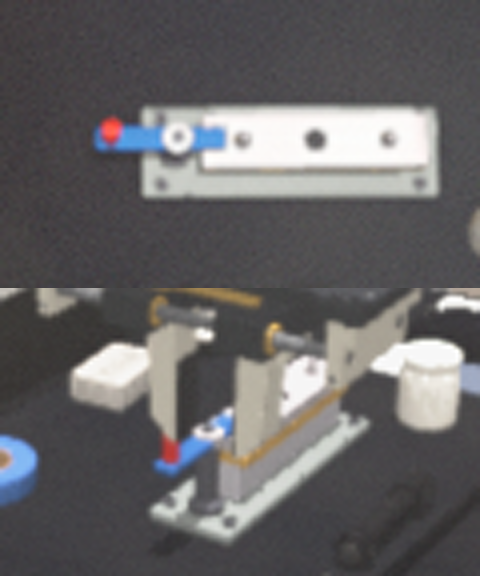

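```bash
python3 -c "
from plant import ctrl
print(ctrl.job_done())"
```

```text
the job is handed in; nothing more can be done
None
```

The stack is built and the retaining bar is home. I handed the job in at about 22.7 s on the robot's clock, with the arm raised and clear of everything.

- **Stack:** I threaded the brass spacer onto the rail first, then the steel clamp plate on top. The commanded and measured heights put the brass underside at about 40 mm and the steel underside at about 50 mm. Side forces stayed under 6 N while threading. The last pictures show both plates flat on the fixture with both pins through.
- **Retaining bar:** I turned it by the red handle until it stopped moving and the push rose to about 16 N, then released it. The last top view shows the plain end over the stack's end and the handle on the opposite side.
- **Checks that disagreed:** In that view the handle sat about 3 mm in x from where I expected it at the stop, on the far side. The bar's angle read about 1° off the fixture line. Both are about one pixel, so I relied on the hard stop.
- **Other checks:** The side camera was partly blocked by the fingers in the last view. I did not measure the bystanders again, but nothing touched them and none looked moved in the pictures.

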